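Hold a loaded vial carrier in the corner of a reading jig

TASK

Stand the dark-capped vial in the bore of the blue carrier block, and bring the block into the corner of the reading jig: its tall front face flush on the black fence, its side up to the small steel stop. Then, with the vial let go, press the fingers on the block's step diagonally forward and down so that it bears firmly on the fence and on the base plate together, and finish while still holding that push. Leave the white-capped vial, the hex key and the tube fitting alone.

Things in the scene. Friction and masses are not known exactly. Their poses are not given: they have to be found in the camera images.
- jig_base: Fixed aluminium base plate of the reading jig on the table, 168 (x) x 140 (y) x 6 mm thick; origin on its underside at table height, near its middle (plate spans x -85 to +83 mm, y -70 to +70 mm). Its top is 6 mm above the table. x points to the fence.
- jig_fence: Fixed upright black fence across the far end of the base plate, 10 mm thick, 130 mm long in y, top 67 mm above the table, with a viewing notch 16 mm wide at y = +20 mm. Origin at table height in the middle of the face that the block is pressed on; x points into the fence (push direction), y along it to the left, z up. Block seated in the corner: its bore at x -24, y +20 mm here.
- jig_stop: Small fixed steel stop on the base plate in front of the fence, 32 x 14 mm, top 24 mm above the table. Origin and axes are the same as the fence's: the face that the block's left side goes up to lies at y = +45 mm, spanning x = -33 to -1 mm.
- carrier: Loose blue plastic carrier block, about 0.22 kg, 90 (x) x 50 (y) mm, standing loose on the base plate; origin at the centre of its underside, x towards its tall front face. Rear part (x -45 to -3 mm) is a step 24 mm high; front part (x -3 to +45 mm) is 44 mm high, so that a 20 mm high upright wall rises in front of the step.
- carrier_step (a point): Centre of the flat top of the carrier's step, 24 mm above the block's underside, 21 mm behind the upright wall; step is 42 (x) x 50 (y) mm; axes as the carrier. The block can be gripped here across its 50 mm width and be pressed here. It drags on the plate (friction coefficient 0.45 to 0.75): push forward clearly harder than down, e.g. 18 N against 8 N.
- carrier_bore (a point): Centre of the mouth of the carrier's round vertical bore, 28 mm wide, 26 mm deep, in the top of the front part 44 mm above its underside; axes as the carrier (x to the front face 24 mm ahead).
- dark_vial_mid (a point): Centre (half-way up) of the round glass vial with the dark blue-black screw cap and yellowish content, 24 mm wide, 54 mm high (cap: top 12 mm), 18 g, standing upright loose on the table to the right. A tall laboratory stand with clamps rises about 0.1 m beyond: keep the arm nearer to the robot when it turns past. z is up its axis. Seated in the bore, this point lies about 1 mm above the bore's mouth.
- dark_vial: The same dark-capped vial; origin at the centre of its underside.
- white_vial_mid (a point): Centre (half-way up) of the other vial, same size, with a white cap: stays where it stands. It may stand in either of the two places.
- allen_key: Grey steel hex key, 26 x 79 x 4 mm, lying to the right of the jig: stays. Origin at the centre of its underside.
- fitting: Small white tube fitting with a blue collar, 18 x 33 x 15 mm, lying on the table in front of the vials: stays. Origin at the centre of its underside.
Mind the look-alikes: they are no part of the job. What is shaped like the dark_vial but yellow is not meant.

How it is judged (in metres and radians):
On the way:
1. the dark-capped vial stands in the carrier's bore (horizontal distance between dark_vial_mid and carrier_bore below 0.006 m and z of dark_vial_mid in the frame of carrier_bore below 0.006 m and angle between dark_vial_mid's own z axis and vertical below 0.2 rad), for 0.2 s.
At the end, for the whole second after the job is handed in: Through the last second: dark vial untouched, in the bore (6 mm of axis, 5 mm of full depth, upright 0.2 rad); carrier still, gap to fence under 2.5 mm, to stop under 6 mm, square and level 0.04 rad; fingers press it over 4 N, it bears on fence over 3 N, on base plate over 6.5 N (all of step 1 and x of carrier_bore in the frame of jig_fence above -0.0265 m and y of carrier_bore in the frame of jig_fence between 0.014 and 0.024 m and angle between the x axis of carrier_bore and the x axis of jig_fence, either way round below 0.04 rad and angle between carrier_bore's own z axis and vertical below 0.04 rad and contact force between carrier and jig_fence above 3 N and contact force between carrier and jig_base above 6.5 N and contact force between the fingers and carrier above 4 N and contact force between the fingers and dark_vial below 0.1 N and linear speed of carrier below 0.01 m/s); the arm keeps its last pose, push and grip.
It fails at once if the white-capped vial is moved by more than 20 mm or tipped (distance of white_vial_mid from where it was at the start of the episode above 0.02 m or angle between white_vial_mid's own z axis and vertical above 0.4 rad).
It fails at once if the hex key or the tube fitting is moved by more than 20 mm (distance of any of allen_key, fitting from where it was at the start of the episode above 0.02 m).
It also fails if it takes over 72 s, if anything falls off the work surface, if the arm or the gripper's body presses on something with over 40 N, if the wrist force passes 120 N, or if a joint passes its speed limit or range.

ROBOT

A 6-joint arm with a two-finger parallel gripper is mounted at the origin on a cart in front of the work surface, level with it; the furniture and walls round the work are solid. World frame = base frame: x ahead of the robot, y to its left, z up, the work surface at z = 0. Lengths are in mm, angles in rad, forces in N, time in s.
With the tool pointing down it reaches from about 300 to 775 mm from the base axis. Payload 14.6 kg.
Tool frame: the origin (TCP) lies between the finger pads; the fingertips stand 22 mm ahead of it and the grasp point (between the pads) lies 3 mm ahead of it (finger_overhang is the distance from the TCP to the fingertips, in mm); z points along the fingers, y is the direction in which the jaws open and shut (so a half turn about z gives the same grasp; the last joint's range is limited). The gripper opens to 94 mm and grips with 3 to 60 N. Pads are 16 mm wide; open, the fingers measure 119 mm over their backs; the gripper's body (75 mm by 177 mm) begins 78 mm behind the grasp point.
Start: joints at [1.057, 0.3, 1.521, -0, 1.321, -0.067], TCP at [237.641, 496, 227.446] pointing down, gripper open.
Joint ranges: [-3.03, 3.03], [-0.79, 2.21], [0.23, 2.52], [-1.04, 4.18], [0, 3.07], [-2.55, 2.55]. Speed limits (rad/s): [2.22, 2.22, 2.57, 3.14, 3.14, 3.14].

INTERFACE

Orientations are given as [roll, pitch, yaw] about the fixed x, y, z axes, in that order (R = Rz(yaw) Ry(pitch) Rx(roll)).
In Python, from cell import * gives the robot as it stands.
- The arm moves only by the tool jog_arm, never from a script. Its argument "increments" is a list of rows, each a list of 7 numbers: the shift along the tool's x, y, z in cm, then the turn, a rotation vector about the tool's x, y, z in degrees, then the finger opening in cm, from 0 to 9.4. In form: [[x, y, z, wx, wy, wz, grip], ...]. A call has 1 to 20 rows; each row shifts and turns the commanded pose from where the row before left it, along the tool's axes as they then stand; what a row does not reach is not made up. A row lasts 1/8 s, in which the tool goes at most 62.5 mm and 10.7 degrees, less where a joint would pass 70% of its speed; a pose out of reach is approached as far as the arm can. A call is refused whole if a number of a shift passes 6.25 or a number of a turn 10.7, either way. A call with a gripper value outside its range is refused whole. The fingers move at their own pace and stop on an object; "squeeze" is the grip in N (left out, the last holds). Time passes only in rows, so rows that do not move let the fingers close. It gives the time, the measured TCP pose, the force and the opening at its end, in the units of the state.
- read_state(): the state, without advancing time (a new reading comes with each control period).
- camera(name): name is "scene" or "top"; returns a dict with "image" (400x640x3 uint8, red, green, blue), "K" (3x3 intrinsics, pixels), "k1" (the pictures are not rectified: a ray, as slopes to the right and down, at radius r is drawn at 1 + k1 r^2 times it, then the intrinsics apply), "rvec" (rotation vector, rad) and "tvec" (3), from world to camera coordinates, as OpenCV has them. Camera axes: x right, y down, z forward; pixel columns grow to the right and rows downward; lengths in mm; the calibration is good to about 2 mm. A picture is of the moment at which its call begins. There is no depth.
- sign_off(): hands the job in, once; it reports no verdict.
Trained networks look in a picture, given as the dict that the camera call returned (one of the last four; its "shot" number tells which), for a name from the list of things; names that differ only in an ending like _2 or _b are one class to them, and where a whole thing is asked for, a point or a joint stands for the part that bears it (a point fixed in the world has none). Each returns a list of dicts, best first, with "conf" (0 to 1); they miss things now and then, are a little off and sometimes report something else, mostly with a low value. They report only what shows in the picture. A call takes as long as a camera call. They do not tell look-alikes from the thing itself.
- recognise(picture, name): "centre" ([x, y, z] in mm, in the coordinates of the camera as it stood for that picture, good to about 4 mm: the middle of the surface that is visible of it).
- regions_of(picture, name): "mask" (400x640 bool, what is visible of it).
The state is a dict: "clock": time; "joints": joint angles; "qd": joint speeds; "effort": joint torques, N m; "eef_pos": TCP position; "eef_rot": TCP orientation; "wrist_force": force on the tool from outside, world axes, zero at the start; "moment": the same for the moment, N m; "finger_gap": finger opening in mm.
Only numpy, scipy, OpenCV 4.12 (cv2) and the standard library are available. Lean on these libraries where they do the work, as an engineer would, in place of code of your own. Each camera call takes 0.05 s, during which the arm holds its last target.

## Working session

There is one attempt and no reset: what is moved stays moved. The work goes in short steps, Python scripts to look and compute and a tool call to move; the robot and the scene stay as the last step left them, time stands still between calls to the robot, and variables do not carry over. Pictures are saved under pics/ and viewed, and the job is handed in when it is done.

Besides the shell and the picture viewer there is one more tool, called after "Emit:" as name(argument=value, ...), one argument or row to a line, values as JSON. jog_arm: Moves the arm, as the interface text tells. Its arguments: {"type":"object","properties":{"increments":{"type":"array"},"squeeze":{"type":"number"}},"required":["increments"]}

```bash
ls; mkdir -p pics
cat > h.py <<'E'
from cell import *
import numpy as np, cv2, pickle
def snap(name,fn):
    p=camera(name); cv2.imwrite('pics/'+fn+'.png',p['image'][:,:,::-1]); return p
def RT(p):
    R,_=cv2.Rodrigues(np.array(p['rvec'],float)); return R,np.array(p['tvec'],float).ravel()
def w(p,c):
    R,t=RT(p); return R.T@(np.array(c)-t)
def dist(p): return np.array([p['k1'],0,0,0],float)
def ray(p,uv):
    R,t=RT(p); n=cv2.undistortPoints(np.array([[uv]],float),np.array(p['K'],float),dist(p)).ravel()
    return -R.T@t, R.T@np.array([n[0],n[1],1])
def at_z(p,uv,z):
    o,d=ray(p,uv); return o+d*(z-o[2])/d[2]
def proj(p,X):
    return cv2.projectPoints(np.array(X,float).reshape(-1,3),np.array(p['rvec'],float),np.array(p['tvec'],float),np.array(p['K'],float),dist(p))[0].reshape(-1,2)
E
python3 - <<'E'
from h import *
np.set_printoptions(precision=1,suppress=True)
s=read_state(); print(s)
for n in ['scene','top']:
    p=snap(n,n+'0'); print(n,w(p,[0,0,0]))
    for k in ['jig_base','jig_fence','jig_stop','carrier','carrier_step','carrier_bore','dark_vial','dark_vial_mid','white_vial_mid','allen_key','fitting']:
        print(k,[(round(r['conf'],2),w(p,r['centre'])) for r in recognise(p,k)[:3]])
E
```

```text
pics
{'clock': 0.0, 'joints': array([ 1.1,  0.3,  1.5,  0. ,  1.3, -0.1]), 'qd': array([ 0.,  0.,  0.,  0., -0.,  0.]), 'effort': array([  0. , -53.2, -35.3,   0.1,   0. ,  -0. ]), 'eef_pos': array([237.5, 495.8, 226.9]), 'eef_rot': array([-3.1, -0. ,  2.7]), 'wrist_force': array([ 0.8, -0.6,  0.1]), 'moment': array([ 0.1,  0. , -0. ]), 'finger_gap': 93.9020089112677}
scene [-390.4 -896.1  623.7]
jig_base [(0.48, array([538.2, 289.8,   5. ]))]
jig_fence [(0.75, array([608.5, 343. ,  39.2]))]
jig_stop []
carrier [(0.84, array([503.7, 299.9,  28.9]))]
carrier_step [(0.84, array([505.3, 304.6,  26.7]))]
carrier_bore [(0.64, array([ 474.4, -359.1,   31.6])), (0.53, array([506.7, 302.9,  32.3]))]
dark_vial [(0.6, array([ 499.4, -426.2,   32.2]))]
dark_vial_mid [(0.54, array([ 473.8, -363.7,   35.2]))]
white_vial_mid [(0.61, array([ 483.4, -184.4,   36.6]))]
allen_key []
fitting []
top [ 200.4  -47.2 1442.9]
jig_base [(0.73, array([526.2, 341.1,   4. ]))]
jig_fence [(0.78, array([602.1, 353.8,  49.2]))]
jig_stop [(0.36, array([567.1, 397.9,  25.2]))]
carrier [(0.83, array([504.6, 317.8,  32.6]))]
carrier_step [(0.75, array([508.2, 315.6,  33.3]))]
carrier_bore [(0.84, array([505.7, 314.9,  31.7]))]
dark_vial [(0.42, array([ 480.6, -350.3,   50.9])), (0.38, array([ 509. , -415.3,   49.1]))]
dark_vial_mid [(0.6, array([ 484.6, -348.8,   48. ])), (0.53, array([ 504.9, -416.8,   49.6]))]
white_vial_mid []
allen_key [(0.72, array([ 486.3, -345.4,   49.7]))]
fitting []
```

View pics/scene0.png

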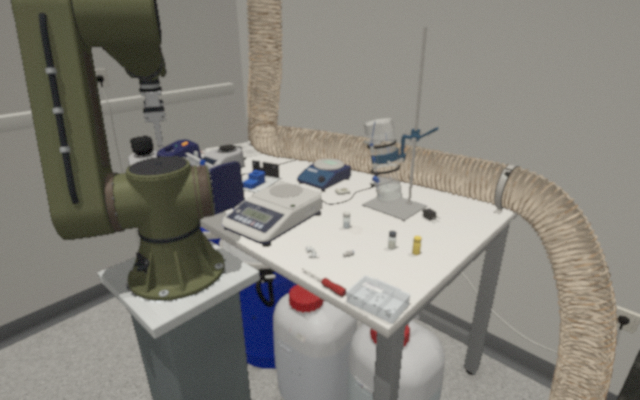

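View pics/top0.png

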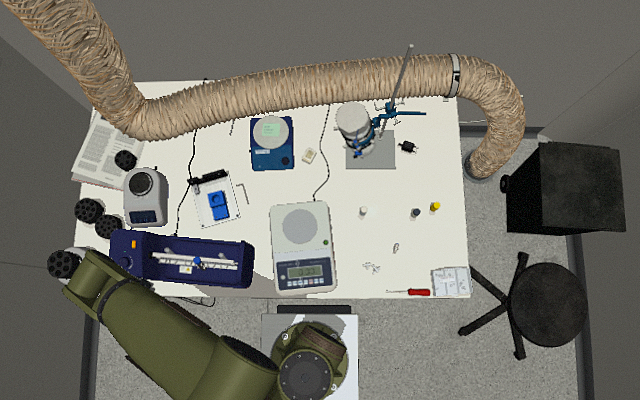

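The top view shows the jig with the carrier at about (218,203), the white vial at (362,212), the dark vial at (415,212), the yellow decoy at (435,206), the fitting near (396,248), and the hex key near (241,194). I'll zoom in next.

Run:
```python
import cv2,numpy as np
a=cv2.imread('pics/top0.png'); b=cv2.imread('pics/scene0.png')
f=lambda i,x,y,w,h,s: cv2.resize(i[y:y+h,x:x+w],None,fx=s,fy=s,interpolation=cv2.INTER_CUBIC)
cv2.imwrite('pics/z1.png',f(a,180,160,80,75,8)); cv2.imwrite('pics/z2.png',f(a,345,185,110,80,7))
cv2.imwrite('pics/z3.png',f(b,220,140,100,70,8)); cv2.imwrite('pics/z4.png',f(b,330,195,100,70,8))
```

```text
(no output)
```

View pics/z1.png

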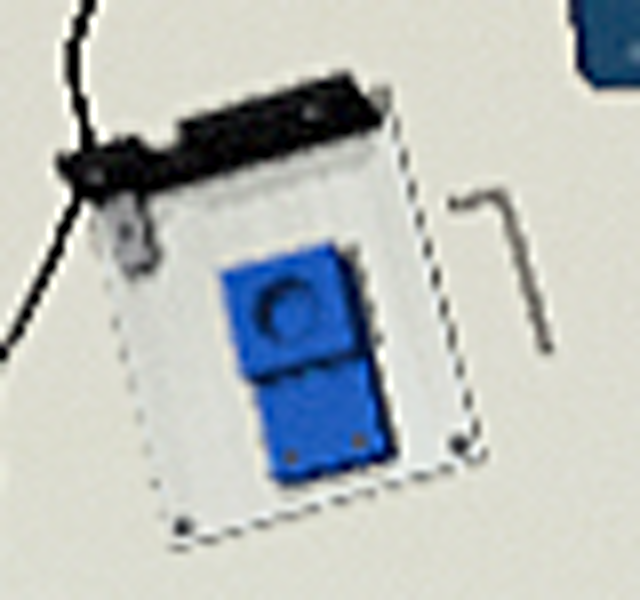

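View pics/z2.png

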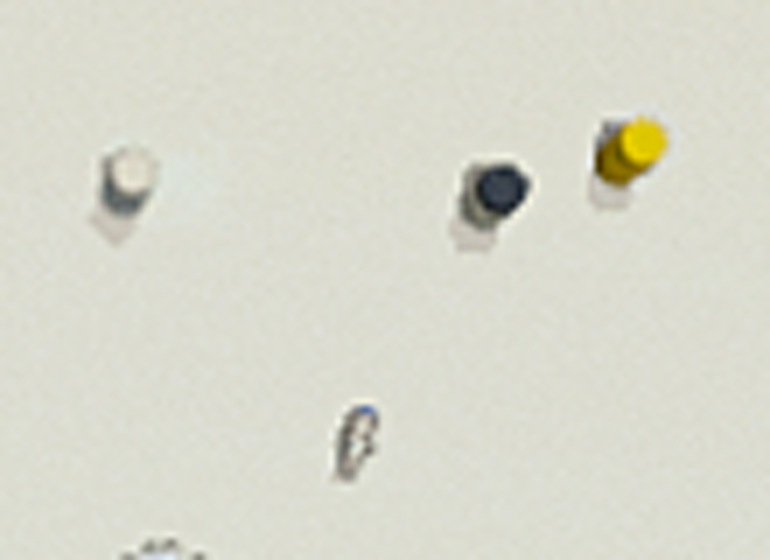

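View pics/z3.png

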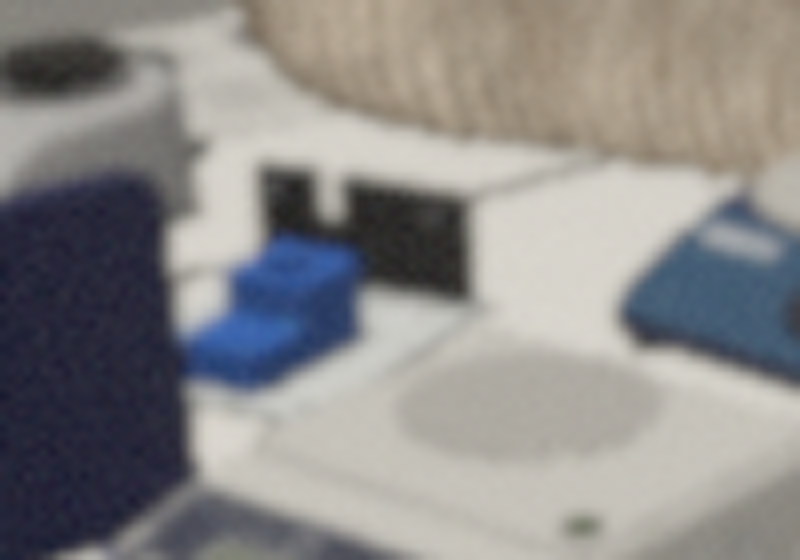

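View pics/z4.png

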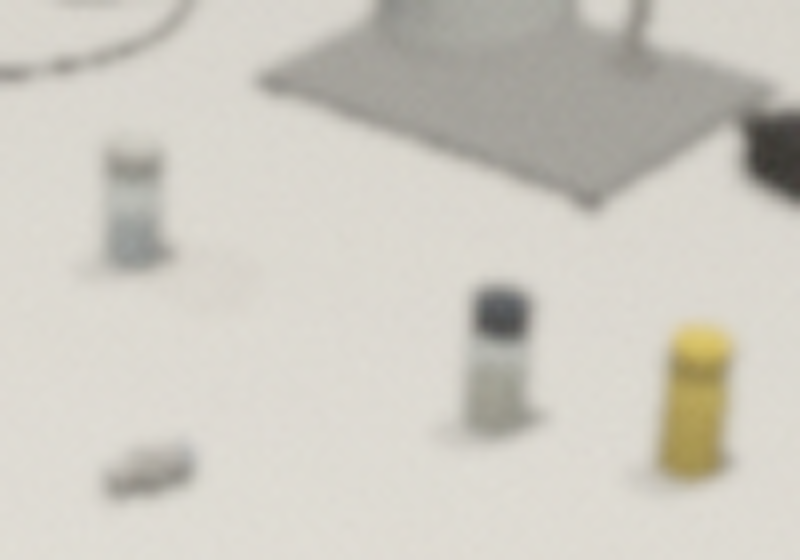

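Run:
```python
from h import *
from scipy.optimize import least_squares
np.set_printoptions(precision=2,suppress=True)
p=snap('top','top1')
print(p['K'],p['k1'])
pickle.dump({k:p[k] for k in('K','k1','rvec','tvec')},open('top.pkl','wb'))
z1=lambda x,y:np.array([180+(x+.5)/8-.5,160+(y+.5)/8-.5])
z2=lambda x,y:np.array([345+(x+.5)/7-.5,185+(y+.5)/7-.5])
def fit(obj,px,x0):
    obj=np.array(obj,float);px=np.array(px)
    def X(q):
        c,s=np.cos(q[2]),np.sin(q[2]); return np.c_[q[0]+c*obj[:,0]-s*obj[:,1],q[1]+s*obj[:,0]+c*obj[:,1],obj[:,2]]
    r=least_squares(lambda q:(proj(p,X(q))-px).ravel(),x0,x_scale=[10,10,.1])
    print(r.x,np.degrees(r.x[2])); print(r.fun.reshape(-1,2)); return r.x
print('carrier'); fit([(45,25,50),(45,-25,50),(-45,25,30),(-45,-25,30),(24-3+0,0,50)],[z1(222,268),z1(335,243),z1(278,482),z1(388,457),z1(287,308)],[505,315,.24])
print('plate'); fit([(-85,70,6),(-85,-70,6),(83,-70,6),(83,70,6)],[z1(173,545),z1(485,455),z1(390,92),z1(78,195)],[530,340,.24])
print('vials'); 
print('dark',at_z(p,z2(501,189),54),'white',at_z(p,z2(131,168),54),'yel',at_z(p,z2(642,142),54),'fit',at_z(p,z2(358,440),8))
for n,v in dict(scaleTL=(272,205)).items(): print(n,at_z(p,v,80))
print('navy corners', [at_z(p,v,100) for v in [(252,242),(115,230),(250,287)]])
print('stand', at_z(p,(370,170),0),at_z(p,(396,170),0))
q=snap('scene','scene1')
f4=lambda x,y:np.array([330+(x+.5)/8-.5,195+(y+.5)/8-.5])
print('dark base scene',at_z(q,f4(493,424),0),'cap centre',at_z(q,f4(501,296),54))
for n in ['dark_vial','white_vial_mid','fitting','allen_key']:
  for r in regions_of(p,n)[:3]:
    m=r['mask']; print(n,r['conf'],m.sum(),np.argwhere(m).mean(0)[::-1])
```

```text
[[426.8    0.   321.09]
 [  0.   426.8  201.89]
 [  0.     0.     1.  ]] -0.10504796067730478
carrier
[506.78 315.87   0.26] 14.716210575904164
[[-0.02  0.37]
 [ 0.11 -0.09]
 [-0.47 -0.03]
 [ 0.05 -0.49]
 [ 0.33  0.24]]
plate
[534.09 336.94   0.31] 17.992937011312478
[[ 0.08  0.49]
 [-0.09 -0.37]
 [-0.56  0.5 ]
 [ 0.58 -0.61]]
vials
dark [ 483.56 -351.93   54.  ] white [ 493.09 -175.51   54.  ] yel [ 506.74 -421.1    54.  ] fit [ 369.14 -287.52    8.  ]
scaleTL [498.25 125.53  80.  ]
navy corners [array([373.35, 183.12, 100.  ]), array([407.54, 639.1 , 100.  ]), array([232.32, 184.19, 100.  ])]
stand [ 643.7  -206.54   -0.  ] [ 644.26 -298.71    0.  ]
dark base scene [ 484.49 -356.05    0.  ] cap centre [ 483.51 -355.91   54.  ]
white_vial_mid 0.52 55 [363.65 210.02]
allen_key 0.53 51 [196.18 188.92]
```

```bash
cat >> h.py <<'E'
def pose(q,obj):
    obj=np.array(obj,float).reshape(-1,3);c,s=np.cos(q[2]),np.sin(q[2]); return np.c_[q[0]+c*obj[:,0]-s*obj[:,1],q[1]+s*obj[:,0]+c*obj[:,1],obj[:,2]]
def rect(x0,x1,y0,y1,z): return [(x0,y0,z),(x1,y0,z),(x1,y1,z),(x0,y1,z)]
def over(p,img,polys,x,y,w_,h_,s,fn):
    z=cv2.resize(img[y:y+h_,x:x+w_],None,fx=s,fy=s,interpolation=cv2.INTER_CUBIC)
    for P,col in polys:
        v=(proj(p,P)+.5-[x,y])*s-.5
        cv2.polylines(z,[np.round(v*8).astype(int)],True,col,1,cv2.LINE_AA,3)
    cv2.imwrite(fn,z)
CAR=lambda q:[(pose(q,rect(-3,45,-25,25,50)),(0,255,255)),(pose(q,rect(-45,-3,-25,25,30)),(0,255,0)),(pose(q,[(21+14*np.cos(t),14*np.sin(t),50) for t in np.linspace(0,6.28,25)]),(0,0,255))]
JIG=lambda q:[(pose(q,rect(-85,83,-70,70,6)),(255,0,255)),(pose(q,rect(73,83,-65,65,67)),(0,0,255)),(pose(q,rect(40,72,45,59,24)),(0,200,0)),(pose(q,[(73,-65,6),(73,65,6)]),(0,128,255))]
E
cat > fitj.py <<'E'
from h import *
import sys
p=pickle.load(open('top.pkl','rb')); img=cv2.imread('pics/top1.png')
jq=[532,338,float(sys.argv[1])]
over(p,img,JIG(jq),180,160,80,75,8,'pics/'+sys.argv[2]+'.png')
E
python3 fitj.py 0.275 j1
```

```text
(no output)
```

View pics/j1.png

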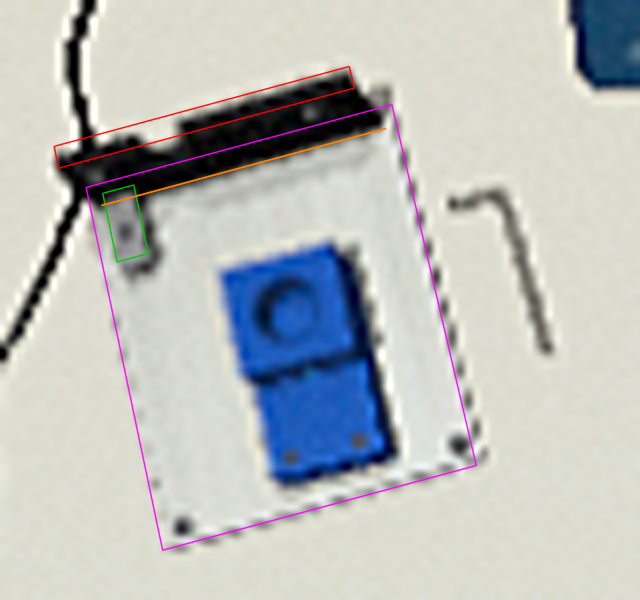

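```bash
cat > fitj.py <<'E'
from h import *
import sys
p=pickle.load(open('top.pkl','rb')); img=cv2.imread('pics/top1.png')
a=[float(v) for v in sys.argv[2:]]
jq=a[:3]; F=a[3]
polys=[(pose(jq,rect(-85,83,-70,70,6)),(255,0,255)),(pose(jq,rect(F,F+10,-65,65,67)),(0,0,255)),(pose(jq,rect(F-33,F-1,45,59,24)),(0,200,0)),(pose(jq,[(F,-65,6),(F,65,6)]),(0,128,255))]
if len(a)>4: polys+=CAR(a[4:7])
over(p,img,polys,180,160,80,75,8,'pics/'+sys.argv[1]+'.png')
E
python3 fitj.py j2 534.5 335.5 .27 65 506.8 315.9 .257
```

```text
(no output)
```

View pics/j2.png

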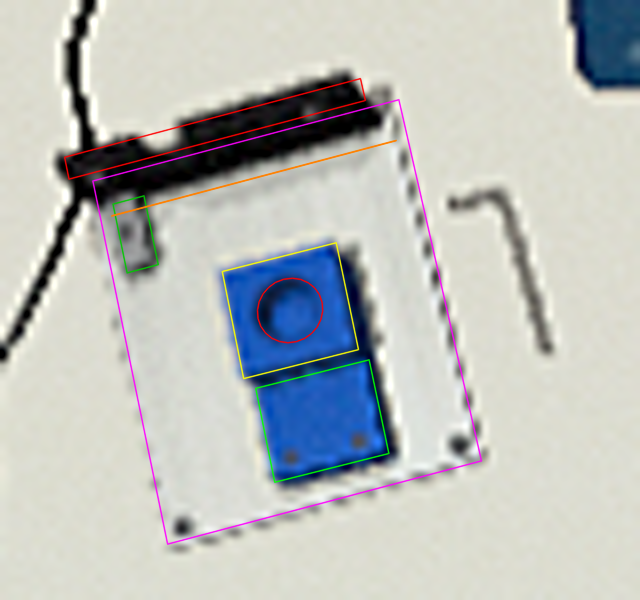

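```bash
python3 fitj.py j3 534.5 336 .288 69 506.8 315.5 .265
```

```text
(no output)
```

View pics/j3.png

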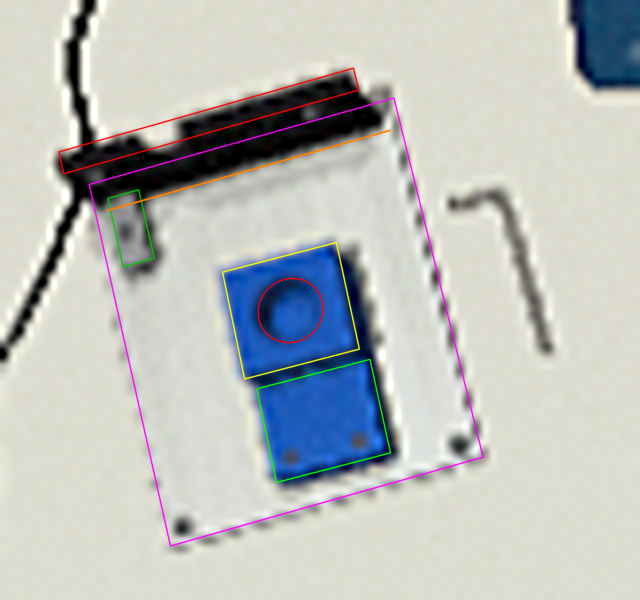

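```bash
cat >> h.py <<'E'
from scipy.spatial.transform import Rotation as Ro
def tool():
    s=read_state(); return np.array(s['eef_pos']),Ro.from_euler('xyz',s['eef_rot']),s
def plan(target,tyaw,n):
    """rows to get from measured pose to target pos (pointing down) with tool-y direction angle tyaw (rad), n rows; returns list"""
    pos,R,s=tool()
    # target rotation: z down, y at angle tyaw
    y=np.array([np.cos(tyaw),np.sin(tyaw),0]);z=np.array([0,0,-1.]);x=np.cross(y,z)
    Rt=Ro.from_matrix(np.c_[x,y,z]); rv=(R.inv()*Rt).as_rotvec()
    st=(np.array(target)-pos)/n; C=R; rows=[]
    for i in range(n):
        d=C.inv().apply(st); rows.append(np.r_[d/10,np.degrees(rv/n)]); C=C*Ro.from_rotvec(rv/n)
    return np.round(rows,2)
def st():
    s=read_state(); print({k:np.round(s[k],3 if k=='eef_rot' else 1) for k in('clock','eef_pos','eef_rot','wrist_force','moment','finger_gap')})
E
python3 - <<'E'
from h import *
print(plan([483.6,309.5,215],np.pi/2+.26,8).tolist())
E
```

```text
[[-3.78, -0.77, 0.16, -0.0, -0.0, -5.06], [-3.7, -1.1, 0.16, -0.0, -0.0, -5.06], [-3.59, -1.43, 0.16, -0.0, -0.0, -5.06], [-3.45, -1.74, 0.16, -0.0, -0.0, -5.06], [-3.28, -2.03, 0.16, -0.0, -0.0, -5.06], [-3.09, -2.32, 0.16, -0.0, -0.0, -5.06], [-2.87, -2.58, 0.16, -0.0, -0.0, -5.06], [-2.63, -2.82, 0.16, -0.0, -0.0, -5.06]]
```

Emit:
jog_arm(
  increments=[
    [-3.78, -0.77, 0.16, 0, 0, -5.06, 9.4],
    [-3.7, -1.1, 0.16, 0, 0, -5.06, 9.4],
    [-3.59, -1.43, 0.16, 0, 0, -5.06, 9.4],
    [-3.45, -1.74, 0.16, 0, 0, -5.06, 9.4],
    [-3.28, -2.03, 0.16, 0, 0, -5.06, 9.4],
    [-3.09, -2.32, 0.16, 0, 0, -5.06, 9.4],
    [-2.87, -2.58, 0.16, 0, 0, -5.06, 9.4],
    [-2.63, -2.82, 0.16, 0, 0, -5.06, 9.4],
    [0, 0, 0, 0, 0, 0, 9.4],
    [0, 0, 0, 0, 0, 0, 9.4],
  ],
  squeeze=20,
)

```text
clock: 2.75
eef_pos: [483.3, 309.8, 214.6]
eef_rot: [3.141, -0.0, -2.883]
wrist_force: [-0.4, 0.0, -0.5]
finger_gap: 94.0
```

Run:
```python
from h import *
st(); p=snap('top','t2'); snap('scene','s2'); 
pos,R,s=tool(); print(R.as_matrix().round(3))
print(plan([483.6,309.5,34],np.pi/2+.26,6).tolist())
i=cv2.imread('pics/s2.png'); cv2.imwrite('pics/s2z.png',cv2.resize(i[80:240,60:340],None,fx=2.8,fy=2.8))
```

```text
{'clock': np.float64(2.8), 'eef_pos': array([483.3, 309.8, 214.6]), 'eef_rot': array([ 3.141, -0.   , -2.883]), 'wrist_force': array([-0.4,  0. , -0.5]), 'moment': array([0.1, 0. , 0. ]), 'finger_gap': np.float64(94.0)}
[[-0.966 -0.257  0.   ]
 [-0.257  0.966  0.   ]
 [-0.     0.    -1.   ]]
[[-0.01, -0.01, 3.01, 0.0, 0.0, 0.0], [-0.01, -0.01, 3.01, 0.0, 0.0, 0.0], [-0.01, -0.01, 3.01, 0.0, 0.0, 0.0], [-0.01, -0.01, 3.01, 0.0, 0.0, 0.0], [-0.01, -0.01, 3.01, 0.0, 0.0, 0.0], [-0.01, -0.01, 3.01, 0.0, 0.0, 0.0]]
```

View pics/s2z.png

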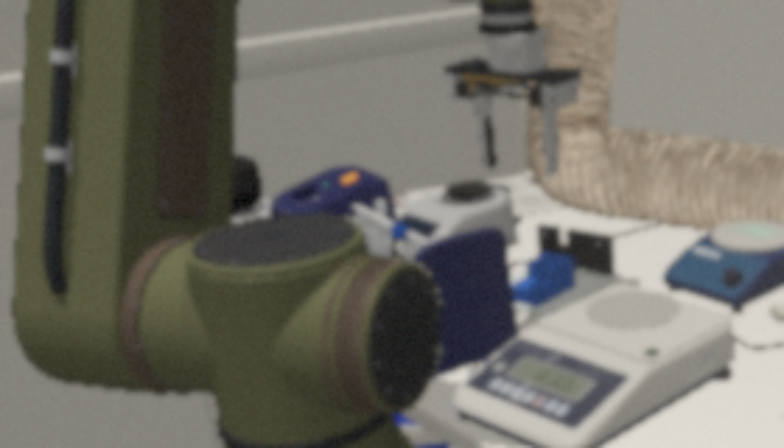

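View pics/t2.png

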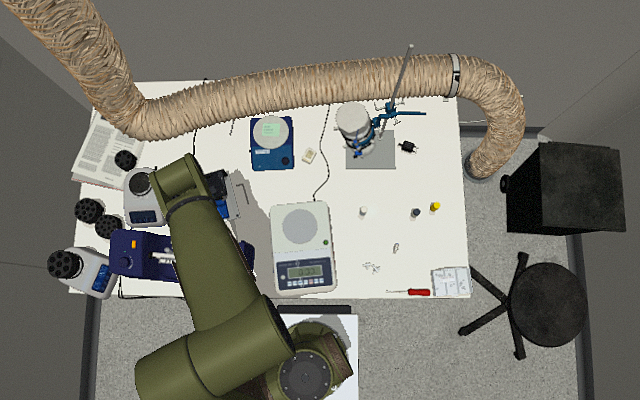

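Emit:
jog_arm(
  increments=[
    [0, 0, 3.5, 0, 0, 0, 9.4],
    [0, 0, 4, 0, 0, 0, 9.4],
    [0, 0, 4, 0, 0, 0, 9.4],
    [0, 0, 3.5, 0, 0, 0, 9.4],
    [0, 0, 2, 0, 0, 0, 9.4],
    [0, 0, 1, 0, 0, 0, 9.4],
    [0, 0, 0, 0, 0, 0, 9.4],
    [0, 0, 0, 0, 0, 0, 9.4],
  ],
)

```text
clock: 3.85
eef_pos: [484.1, 309.9, 35.7]
eef_rot: [3.141, 0.001, -2.882]
wrist_force: [0.2, -0.2, -0.4]
finger_gap: 94.2
```

Emit:
jog_arm(
  increments=[
    [0, 0, 0, 0, 0, 0, 4.6],
    [0, 0, 0, 0, 0, 0, 4.6],
    [0, 0, 0, 0, 0, 0, 4.6],
    [0, 0, 0, 0, 0, 0, 4.6],
    [0, 0, 0, 0, 0, 0, 4.6],
    [0, 0, 0, 0, 0, 0, 4.6],
  ],
)

```text
clock: 4.6
eef_pos: [483.8, 309.4, 34.6]
eef_rot: [-3.142, -0.0, -2.882]
wrist_force: [0.5, -0.3, 0.3]
finger_gap: 49.4
```

```bash
python3 -c "
from h import *
st()"
```

```text
{'clock': np.float64(4.6), 'eef_pos': array([483.8, 309.4,  34.6]), 'eef_rot': array([-3.142, -0.   , -2.882]), 'wrist_force': array([ 0.5, -0.3,  0.3]), 'moment': array([-0.,  0., -0.]), 'finger_gap': np.float64(49.4)}
```

Emit:
jog_arm(
  increments=[
    [0, 0.5, 0, 0, 0, -1.4, 4.6],
    [0, 0.7, 0, 0, 0, 0, 4.6],
    [-0.5, 0.7, 0, 0, 0, 0, 4.6],
    [-0.8, 0.6, 0, 0, 0, 0, 4.6],
    [-1, 0.3, 0, 0, 0, 0, 4.6],
    [-1, 0, 0, 0, 0, 0, 4.6],
    [-0.8, 0, 0, 0, 0, 0, 4.6],
    [-0.5, 0, 0, 0, 0, 0, 4.6],
    [-0.2, 0, 0, 0, 0, 0, 4.6],
    [0, 0, 0, 0, 0, 0, 4.6],
  ],
)

```text
clock: 5.85
eef_pos: [522.4, 349.8, 34.7]
eef_rot: [3.142, 0.001, -2.858]
wrist_force: [1.2, -0.7, 0.7]
finger_gap: 50.1
```

Emit:
jog_arm(
  increments=[
    [-0.2, 0, 0, 0, 0, 0, 4.6],
    [-0.2, 0, 0, 0, 0, 0, 4.6],
    [0, 0, 0, 0, 0, 0, 4.6],
  ],
)

```text
clock: 6.22
eef_pos: [526.1, 351.0, 34.7]
eef_rot: [3.142, 0.0, -2.857]
wrist_force: [-0.6, -0.0, 1.9]
finger_gap: 49.5
```

Run:
```python
from h import *
st(); p=snap('top','t3')
i=cv2.imread('pics/t3.png'); cv2.imwrite('pics/t3z.png',cv2.resize(i[150:240,170:270],None,fx=6,fy=6))
```

```text
{'clock': np.float64(6.2), 'eef_pos': array([526.1, 351. ,  34.7]), 'eef_rot': array([ 3.142,  0.   , -2.857]), 'wrist_force': array([-0.6, -0. ,  1.9]), 'moment': array([ 0.1, -0. ,  0. ]), 'finger_gap': np.float64(49.5)}
```

View pics/t3z.png

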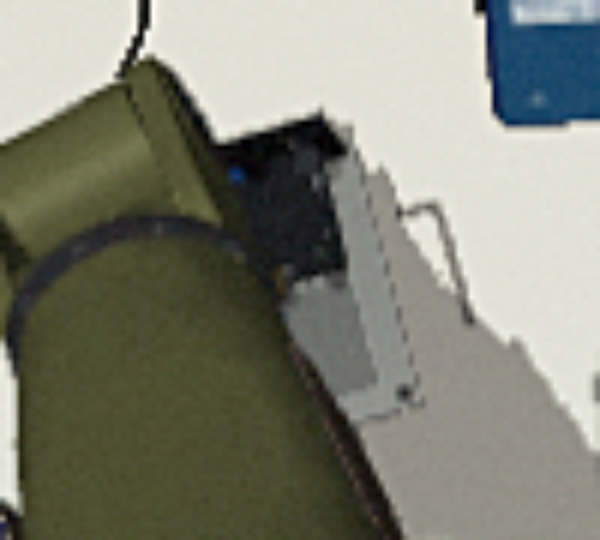

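Emit:
jog_arm(
  increments=[
    [-0.2, 0, 0, 0, 0, 0, 4.6],
    [-0.1, 0, 0, 0, 0, 0, 4.6],
    [0, 0, 0, 0, 0, 0, 4.6],
  ],
)

```text
clock: 6.65
eef_pos: [527.9, 351.5, 34.6]
eef_rot: [-3.141, -0.003, -2.857]
wrist_force: [-9.2, -4.4, 8.5]
finger_gap: 49.6
```

Emit:
jog_arm(
  increments=[
    [-0.15, 0, 0, 0, 0, 0, 4.6],
    [-0.1, 0, 0, 0, 0, 0, 4.6],
    [0, 0, 0, 0, 0, 0, 4.6],
  ],
)

```text
clock: 7.02
eef_pos: [529.1, 351.9, 34.4]
eef_rot: [-3.141, -0.006, -2.857]
wrist_force: [-18.6, -6.9, 12.4]
finger_gap: 50.0
```

Emit:
jog_arm(
  increments=[
    [0.25, 0.2, 0, 0, 0, 0, 4.6],
    [0, 0.2, 0, 0, 0, 0, 4.6],
    [0, 0, 0, 0, 0, 0, 4.6],
  ],
)

```text
clock: 7.4
eef_pos: [527.8, 355.0, 34.4]
eef_rot: [-3.14, -0.001, -2.858]
wrist_force: [-1.5, -6.3, 1.9]
finger_gap: 49.8
```

Emit:
jog_arm(
  increments=[
    [0, 0.15, 0, 0, 0, 0, 4.6],
    [0, 0.1, 0, 0, 0, 0, 4.6],
    [0, 0, 0, 0, 0, 0, 4.6],
  ],
)

```text
clock: 7.78
eef_pos: [527.5, 355.4, 34.4]
eef_rot: [-3.138, -0.002, -2.859]
wrist_force: [-1.1, -20.1, 5.3]
finger_gap: 49.9
```

Emit:
jog_arm(
  increments=[
    [-0.1, -0.2, 0, 0, 0, 0, 4.6],
    [-0.2, -0.05, 0, 0, 0, 0, 4.6],
    [0, 0, 0, 0, 0, 0, 4.6],
  ],
)

```text
clock: 8.15
eef_pos: [528.8, 355.2, 34.2]
eef_rot: [-3.14, -0.006, -2.858]
wrist_force: [-15.5, -12.2, 10.3]
finger_gap: 49.9
```

Emit:
jog_arm(
  increments=[
    [0, 0, 0, 0, 0, 0, 6],
    [0, 0, 0, 0, 0, 0, 6],
    [0, 0, 0, 0, 0, 0, 6],
  ],
)

```text
clock: 8.52
eef_pos: [530.8, 356.6, 34.7]
eef_rot: [3.141, 0.0, -2.857]
wrist_force: [-0.1, 0.2, 0.1]
finger_gap: 60.1
```

Run:
```python
from h import *
st()
```

```text
{'clock': np.float64(8.5), 'eef_pos': array([530.8, 356.6,  34.7]), 'eef_rot': array([ 3.141,  0.   , -2.857]), 'wrist_force': array([-0.1,  0.2,  0.1]), 'moment': array([ 0.1, -0. ,  0. ]), 'finger_gap': np.float64(60.1)}
```

Emit:
jog_arm(
  increments=[
    [0, 0, -1.5, 0, 0, 0, 6],
    [0, 0, -1.0, 0, 0, 0, 0],
    [0, 0, 0, 0, 0, 0, 0],
    [0, 0, 0, 0, 0, 0, 0],
    [-0.3, 0, 0, 0, 0, 0, 0],
    [-0.3, 0, 0, 0, 0, 0, 0],
    [-0.2, 0, 0, 0, 0, 0, 0],
    [0, 0, 0, 0, 0, 0, 0],
    [0, 0, 0, 0, 0, 0, 0],
  ],
)

```text
clock: 9.65
eef_pos: [538.2, 358.7, 59.6]
eef_rot: [3.142, -0.0, -2.857]
wrist_force: [0.2, 0.8, -0.9]
finger_gap: 0.3
```

Emit:
jog_arm(
  increments=[
    [-0.2, 0, 0, 0, 0, 0, 0],
    [-0.1, 0, 0, 0, 0, 0, 0],
    [-0.1, 0, 0, 0, 0, 0, 0],
    [0, 0, 0, 0, 0, 0, 0],
  ],
)

```text
clock: 10.15
eef_pos: [539.1, 358.9, 59.6]
eef_rot: [-3.14, -0.009, -2.857]
wrist_force: [-26.0, -11.8, 17.4]
finger_gap: 0.4
```

Emit:
jog_arm(
  increments=[
    [1, 0, 0, 0, 0, 0, 0],
    [0.8, 0, -3, 0, 0, 0, 0],
    [0, 0, -5, 0, 0, 0, 3],
    [0, 0, -5, 0, 0, 0, 6],
    [0, 0, -2, 0, 0, 0, 6],
    [0, 0, 0, 0, 0, 0, 6],
  ],
)

```text
clock: 10.9
eef_pos: [525.2, 355.1, 211.1]
eef_rot: [3.141, 0.003, -2.857]
wrist_force: [0.6, -0.3, -1.1]
finger_gap: 37.1
```

Run:
```python
from h import *
st(); print(read_state()['joints'].round(2))
pos,R,s=tool()
P=lambda n,t,y: print(plan(t,y,n).tolist())
# via circular path at radius ~480
P(1,[400,-20,250],np.pi/2+.284)
```

```text
{'clock': np.float64(10.9), 'eef_pos': array([525.2, 355.1, 211.1]), 'eef_rot': array([ 3.141e+00,  3.000e-03, -2.857e+00]), 'wrist_force': array([ 0.6, -0.3, -1.1]), 'moment': array([0.1, 0. , 0. ]), 'finger_gap': np.float64(37.1)}
[ 0.54  0.5   1.28 -0.    1.36 -1.32]
[[22.52, -32.49, -3.98, 0.04, 0.17, 0.01]]
```

Run:
```python
from h import *
def chain(segs):
    pos,R,s=tool(); yaw0=s['eef_rot'][2]; y=np.arctan2(R.as_matrix()[1,1],R.as_matrix()[0,1]); out=[]
    for t,dy,n in segs:
        t=np.array(t,float)
        for i in range(n):
            c,s_=np.cos(y),np.sin(y); d=(t-pos)/n
            # tool y=(c,s), z=-1, x = y×z = (-s,c,0)x.. 
            X=np.cross([c,s_,0],[0,0,-1]); 
            out.append([round(float(d@X)/10,2),round(float(d@[c,s_,0])/10,2),round(-d[2]/10,2),0,0,round(-np.degrees(dy/n),2),6]); y+=dy/n
        pos=t
    return out
print(chain([([440,0,215],-np.radians(90),9),([484,-354,200],0,9)]))
p=snap('top','t4')
```

```text
[[2.01, -3.52, np.float64(-0.04), 0, 0, np.float64(10.0), 6], [1.37, -3.82, np.float64(-0.04), 0, 0, np.float64(10.0), 6], [0.69, -4.0, np.float64(-0.04), 0, 0, np.float64(10.0), 6], [-0.02, -4.06, np.float64(-0.04), 0, 0, np.float64(10.0), 6], [-0.72, -3.99, np.float64(-0.04), 0, 0, np.float64(10.0), 6], [-1.4, -3.81, np.float64(-0.04), 0, 0, np.float64(10.0), 6], [-2.04, -3.51, np.float64(-0.04), 0, 0, np.float64(10.0), 6], [-2.62, -3.1, np.float64(-0.04), 0, 0, np.float64(10.0), 6], [-3.12, -2.6, np.float64(-0.04), 0, 0, np.float64(10.0), 6], [-3.91, -0.63, np.float64(0.17), 0, 0, np.float64(-0.0), 6], [-3.91, -0.63, np.float64(0.17), 0, 0, np.float64(-0.0), 6], [-3.91, -0.63, np.float64(0.17), 0, 0, np.float64(-0.0), 6], [-3.91, -0.63, np.float64(0.17), 0, 0, np.float64(-0.0), 6], [-3.91, -0.63, np.float64(0.17), 0, 0, np.float64(-0.0), 6], [-3.91, -0.63, np.float64(0.17), 0, 0, np.float64(-0.0), 6], [-3.91, -0.63, np.float64(0.17), 0, 0, np.float64(-0.0), 6], [-3.91, -0.63, np.float64(0.17), 0, 0, np.float64(-0.0), 6], [-3.91, -0.63, np.float64(0.17), 0, 0, np.float64(-0.0), 6]]
```

Emit:
jog_arm(
  increments=[
    [2.01, -3.52, -0.04, 0, 0, 10, 6],
    [1.37, -3.82, -0.04, 0, 0, 10, 6],
    [0.69, -4.0, -0.04, 0, 0, 10, 6],
    [-0.02, -4.06, -0.04, 0, 0, 10, 6],
    [-0.72, -3.99, -0.04, 0, 0, 10, 6],
    [-1.4, -3.81, -0.04, 0, 0, 10, 6],
    [-2.04, -3.51, -0.04, 0, 0, 10, 6],
    [-2.62, -3.1, -0.04, 0, 0, 10, 6],
    [-3.12, -2.6, -0.04, 0, 0, 10, 6],
    [-3.91, -0.63, 0.17, 0, 0, 0, 6],
    [-3.91, -0.63, 0.17, 0, 0, 0, 6],
    [-3.91, -0.63, 0.17, 0, 0, 0, 6],
    [-3.91, -0.63, 0.17, 0, 0, 0, 6],
    [-3.91, -0.63, 0.17, 0, 0, 0, 6],
    [-3.91, -0.63, 0.17, 0, 0, 0, 6],
    [-3.91, -0.63, 0.17, 0, 0, 0, 6],
    [-3.91, -0.63, 0.17, 0, 0, 0, 6],
    [-3.91, -0.63, 0.17, 0, 0, 0, 6],
    [0, 0, 0, 0, 0, 0, 6],
    [0, 0, 0, 0, 0, 0, 6],
  ],
)

```text
clock: 13.45
eef_pos: [483.5, -353.3, 196.7]
eef_rot: [-3.141, -0.002, 1.855]
wrist_force: [-0.1, 0.9, -0.7]
finger_gap: 59.9
```

Run:
```python
from h import *
st(); p=snap('top','t5'); q=snap('scene','s5'); print(read_state()['joints'].round(2))
pickle.dump({k:q[k] for k in('K','k1','rvec','tvec')},open('scene.pkl','wb'))
img=cv2.imread('pics/t5.png')
# expected seated carrier from contacts: bore (569.7,367.2), yaw .284
th=.284;c=[569.7-21*np.cos(th),367.2-21*np.sin(th),th]
over(p,img,CAR(c),180,160,80,75,8,'pics/t5z.png'); 
v=cv2.imread('pics/s5.png'); cv2.imwrite('pics/s5z.png',cv2.resize(v[130:280,310:450],None,fx=5,fy=4))
```

```text
{'clock': np.float64(13.4), 'eef_pos': array([ 483.5, -353.3,  196.7]), 'eef_rot': array([-3.141e+00, -2.000e-03,  1.855e+00]), 'wrist_force': array([-0.1,  0.9, -0.7]), 'moment': array([-0.,  0., -0.]), 'finger_gap': np.float64(59.9)}
[-0.69  0.43  1.41  0.    1.3  -0.98]
```

View pics/t5z.png

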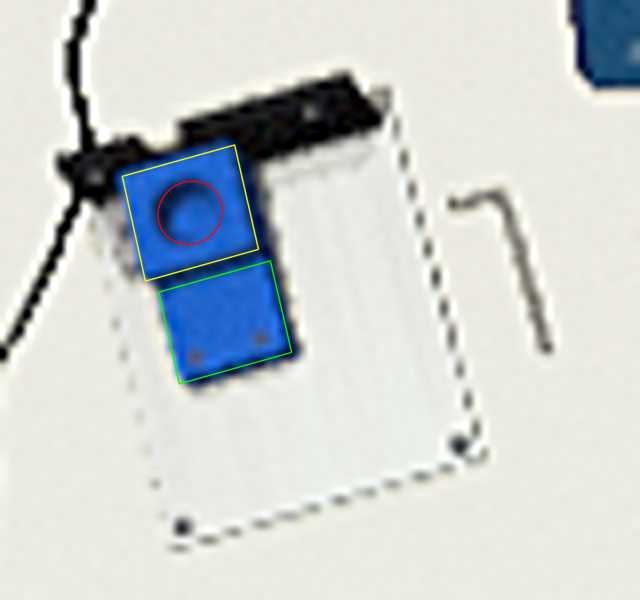

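View pics/s5z.png

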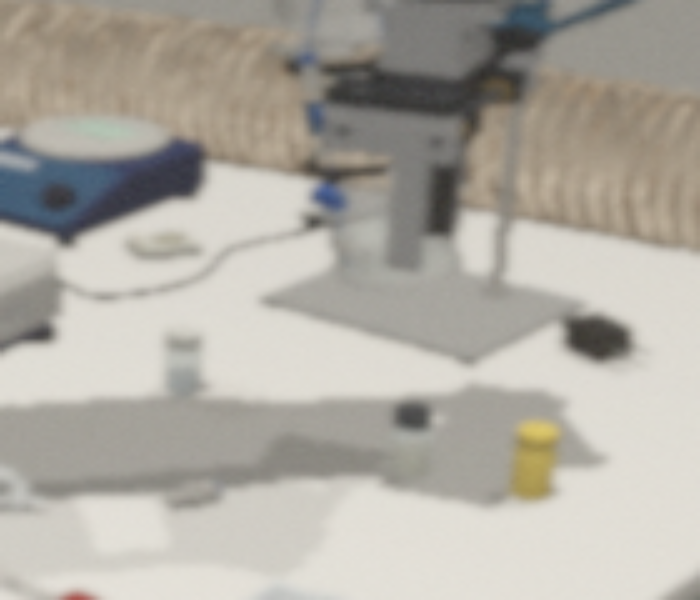

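View pics/t5.png

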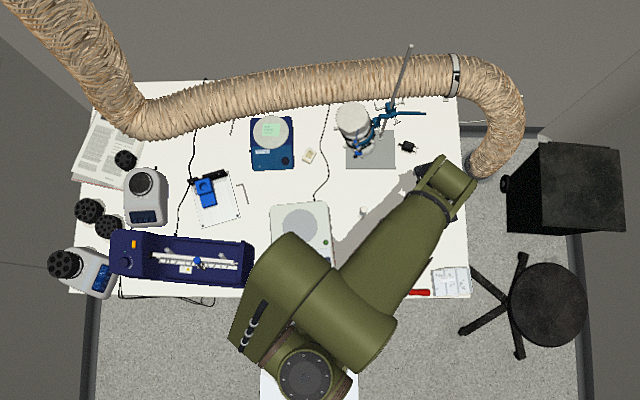

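The carrier sits in the corner and matches the pose I worked out from contact: the bore shows at zoomed (188,212). The dark vial is still upright at scene (392,240). Next I centre on it.

Emit:
jog_arm(
  increments=[
    [0, 0, 3, 0, 0, 0, 6],
    [0, 0, 4, 0, 0, 0, 6],
    [0, 0, 4, 0, 0, 0, 6],
    [0, 0, 3, 0, 0, 0, 6],
    [0, 0, 2, 0, 0, 0, 6],
    [0, 0, 0.6, 0, 0, 0, 6],
    [0, 0, 0, 0, 0, 0, 6],
    [0, 0, 0, 0, 0, 0, 2.4],
    [0, 0, 0, 0, 0, 0, 2.2],
    [0, 0, 0, 0, 0, 0, 2.2],
    [0, 0, 0, 0, 0, 0, 2.2],
    [0, 0, 0, 0, 0, 0, 2.2],
  ],
  squeeze=8,
)

```text
clock: 15.05
eef_pos: [483.8, -354.1, 32.0]
eef_rot: [3.142, 0.0, 1.855]
wrist_force: [0.8, 0.3, 1.7]
finger_gap: 23.0
```

Run:
```python
from h import *
st(); q=snap('scene','s6'); v=cv2.imread('pics/s6.png'); cv2.imwrite('pics/s6z.png',cv2.resize(v[160:290,310:450],None,fx=5,fy=4.5))
```

```text
{'clock': np.float64(15.0), 'eef_pos': array([ 483.8, -354.1,   32. ]), 'eef_rot': array([3.142, 0.   , 1.855]), 'wrist_force': array([0.8, 0.3, 1.7]), 'moment': array([-0. ,  0.1, -0. ]), 'finger_gap': np.float64(23.0)}
```

View pics/s6z.png

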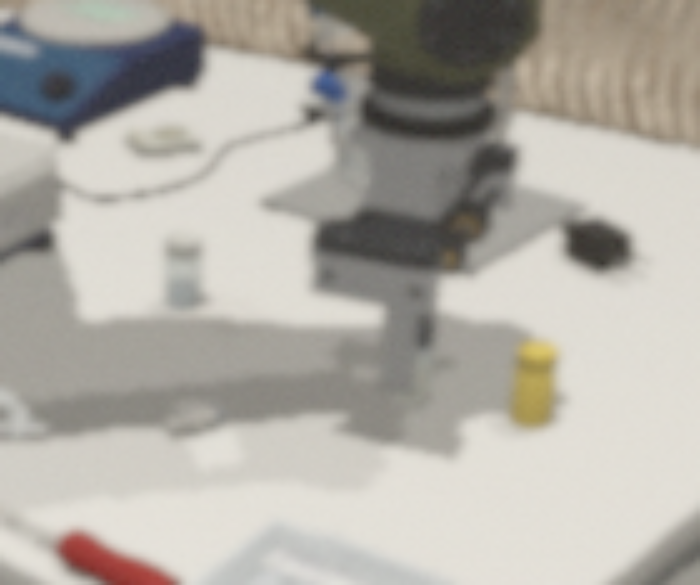

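Emit:
jog_arm(
  increments=[
    [0, 0, 0, 0, 0, 0, 5.5],
    [0, 0, 0, 0, 0, 0, 5.5],
    [0, 0, 0, 0, 0, 10, 5.5],
    [0, 0, 0, 0, 0, 10, 5.5],
    [0, 0, 0, 0, 0, 10, 5.5],
    [0, 0, 0, 0, 0, 10, 5.5],
    [0, 0, 0, 0, 0, 10, 5.5],
    [0, 0, 0, 0, 0, 10, 5.5],
    [0, 0, 0, 0, 0, 10, 5.5],
    [0, 0, 0, 0, 0, 10, 5.5],
    [0, 0, 0, 0, 0, 10, 5.5],
    [0, 0, 0, 0, 0, 0, 5.5],
    [0, 0, 0, 0, 0, 0, 2.2],
    [0, 0, 0, 0, 0, 0, 2.2],
    [0, 0, 0, 0, 0, 0, 2.2],
    [0, 0, 0, 0, 0, 0, 2.2],
  ],
)

```text
clock: 17.1
eef_pos: [483.8, -354.1, 32.0]
eef_rot: [3.142, -0.0, 0.285]
wrist_force: [0.0, 0.1, -0.4]
finger_gap: 23.1
```

Emit:
jog_arm(
  increments=[
    [0, 0, 0, 0, 0, 0, 3.2],
    [0, 0, 0, 0, 0, 0, 3.2],
    [0, 0, -1, 0, 0, 0, 3.2],
    [0, 0, -1, 0, 0, 0, 3.2],
    [0, 0, 0, 0, 0, 0, 3.2],
    [0, 0, 0, 0, 0, 0, 2.2],
    [0, 0, 0, 0, 0, 0, 2.2],
    [0, 0, 0, 0, 0, 0, 2.2],
  ],
  squeeze=12,
)

```text
clock: 18.1
eef_pos: [483.8, -354.0, 51.8]
eef_rot: [-3.141, 0.0, 0.284]
wrist_force: [-0.2, 0.7, 0.9]
finger_gap: 22.3
```

Run:
```python
from h import *
st(); q=snap('scene','s7'); v=cv2.imread('pics/s7.png'); cv2.imwrite('pics/s7z.png',cv2.resize(v[160:290,310:450],None,fx=5,fy=4.5))
print(read_state()['joints'].round(2))
```

```text
{'clock': np.float64(18.1), 'eef_pos': array([ 483.8, -354. ,   51.8]), 'eef_rot': array([-3.141,  0.   ,  0.284]), 'wrist_force': array([-0.2,  0.7,  0.9]), 'moment': array([-0.1,  0.1,  0. ]), 'finger_gap': np.float64(22.3)}
[-0.69  0.6   1.53 -0.    1.02  0.59]
```

View pics/s7z.png

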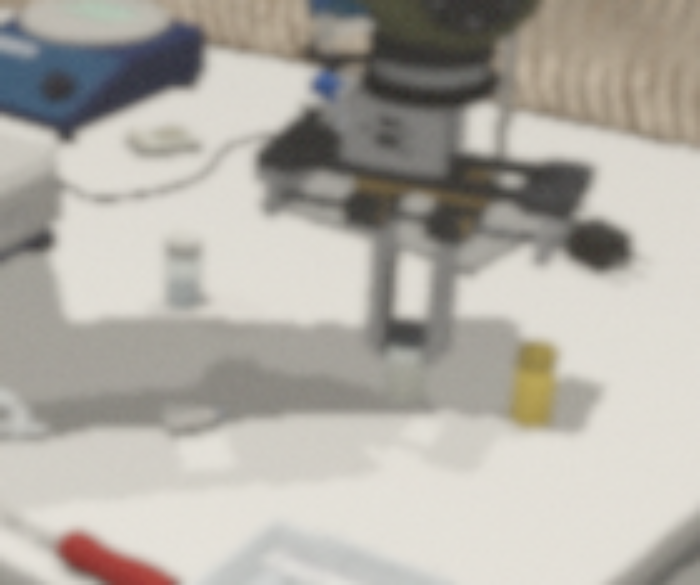

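Run:
```python
from h import *
pos,R,s=tool()
pts=[([460,-340,215],5),([450,0,220],9)]
for t,n in pts:
    print(n,(R.inv().apply((np.array(t)-pos)/n)/10).round(2)); pos=np.array(t,float)
n=9;t=[569.7,367.2,170]; print(n,(R.inv().apply((np.array(t)-pos)/n)/10).round(2))
```

```text
5 [-0.38 -0.4  -3.26]
9 [ 0.95 -3.66 -0.06]
9 [ 2.42 -3.54  0.56]
```

Emit:
jog_arm(
  increments=[
    [0, 0, -1.5, 0, 0, 0, 2.2],
    [-0.3, -0.3, -3.3, 0, 0, 0, 2.2],
    [-0.5, -0.5, -4, 0, 0, 0, 2.2],
    [-0.6, -0.6, -4, 0, 0, 0, 2.2],
    [-0.5, -0.6, -3.5, 0, 0, 0, 2.2],
    [0.5, -2, -0.1, 0, 0, 0, 2.2],
    [0.9, -3.5, -0.1, 0, 0, 0, 2.2],
    [1, -3.9, -0.1, 0, 0, 0, 2.2],
    [1, -3.9, -0.1, 0, 0, 0, 2.2],
    [1, -3.9, -0.1, 0, 0, 0, 2.2],
    [1, -3.9, -0.1, 0, 0, 0, 2.2],
    [1, -3.9, 0, 0, 0, 0, 2.2],
    [1, -3.9, 0, 0, 0, 0, 2.2],
    [1.15, -4, 0, 0, 0, 0, 2.2],
  ],
)

```text
clock: 19.9
eef_pos: [448.9, 1.4, 220.5]
eef_rot: [-3.141, 0.001, 0.284]
wrist_force: [0.2, 0.2, -0.3]
finger_gap: 22.7
```

Run:
```python
from h import *
st()
pos,R,s=tool()
n=8;t=[569.7,367.2,165]; print(n,(R.inv().apply((np.array(t)-pos)/n)/10).round(2))
```

```text
{'clock': np.float64(19.9), 'eef_pos': array([448.9,   1.4, 220.5]), 'eef_rot': array([-3.141e+00,  1.000e-03,  2.840e-01]), 'wrist_force': array([ 0.2,  0.2, -0.3]), 'moment': array([-0. ,  0.2,  0. ]), 'finger_gap': np.float64(22.7)}
8 [ 2.73 -3.97  0.69]
```

Emit:
jog_arm(
  increments=[
    [2.7, -4, 0.3, 0, 0, 0, 2.2],
    [2.8, -4, 0.3, 0, 0, 0, 2.2],
    [2.8, -4, 0.6, 0, 0, 0, 2.2],
    [2.8, -4, 0.8, 0, 0, 0, 2.2],
    [2.8, -4, 1, 0, 0, 0, 2.2],
    [2.8, -4, 1, 0, 0, 0, 2.2],
    [2.6, -3.9, 0.8, 0, 0, 0, 2.2],
    [1.7, -2.4, 0.5, 0, 0, 0, 2.2],
    [0.8, -1.3, 0.2, 0, 0, 0, 2.2],
    [0, 0, 0, 0, 0, 0, 2.2],
    [0, 0, 0, 0, 0, 0, 2.2],
  ],
)

```text
clock: 21.28
eef_pos: [570.0, 363.6, 165.8]
eef_rot: [3.141, 0.001, 0.284]
wrist_force: [1.1, 0.1, -0.2]
finger_gap: 22.5
```

Run:
```python
from h import *
st()
pos,R,s=tool()
t=[569.7,367.2,100]; print((R.inv().apply((np.array(t)-pos))/10).round(2))
q=snap('scene','s8'); v=cv2.imread('pics/s8.png'); cv2.imwrite('pics/s8z.png',cv2.resize(v[60:220,190:330],None,fx=5,fy=3.7))
```

```text
{'clock': np.float64(21.3), 'eef_pos': array([570. , 363.6, 165.8]), 'eef_rot': array([3.141e+00, 1.000e-03, 2.840e-01]), 'wrist_force': array([ 1.1,  0.1, -0.2]), 'moment': array([0.1, 0.1, 0.1]), 'finger_gap': np.float64(22.5)}
[ 0.07 -0.36  6.58]
```

View pics/s8z.png

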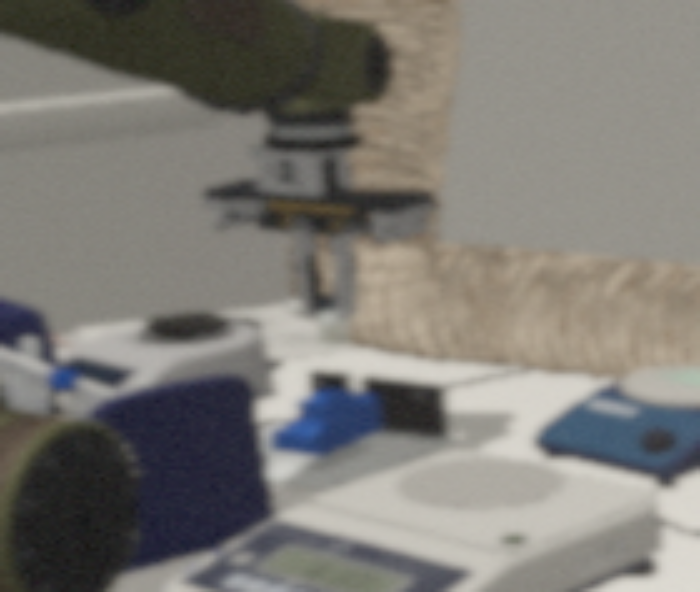

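Emit:
jog_arm(
  increments=[
    [0.07, -0.36, 2, 0, 0, 0, 2.2],
    [0, 0, 2.5, 0, 0, 0, 2.2],
    [0, 0, 1.2, 0, 0, 0, 2.2],
    [0, 0, 0.2, 0, 0, 0, 2.2],
    [0, 0, 0, 0, 0, 0, 2.2],
    [0, 0, 0, 0, 0, 0, 2.2],
  ],
)

```text
clock: 22.08
eef_pos: [570.4, 367.8, 107.8]
eef_rot: [-3.141, -0.001, 0.284]
wrist_force: [0.4, 0.2, -0.2]
finger_gap: 22.7
```

Run:
```python
from h import *
st()
pos,R,s=tool()
t=[569.7,367.2,78]; print((R.inv().apply((np.array(t)-pos))/10).round(2))
q=snap('scene','s9'); v=cv2.imread('pics/s9.png'); cv2.imwrite('pics/s9z.png',cv2.resize(v[110:200,220:300],None,fx=8,fy=6,interpolation=cv2.INTER_CUBIC))
```

```text
{'clock': np.float64(22.1), 'eef_pos': array([570.4, 367.8, 107.8]), 'eef_rot': array([-3.141e+00, -1.000e-03,  2.840e-01]), 'wrist_force': array([ 0.4,  0.2, -0.2]), 'moment': array([0. , 0.2, 0. ]), 'finger_gap': np.float64(22.7)}
[-0.09  0.04  2.98]
```

View pics/s9z.png

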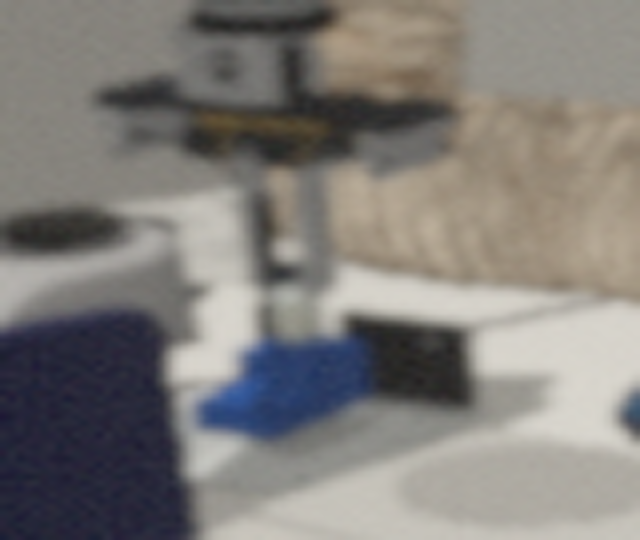

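Vial centred above the bore. Lowering a little at a time while watching force.

Emit:
jog_arm(
  increments=[
    [-0.09, 0.04, 0.3, 0, 0, 0, 2.2],
    [0, 0, 0.3, 0, 0, 0, 2.2],
    [0, 0, 0.3, 0, 0, 0, 2.2],
    [0, 0, 0, 0, 0, 0, 2.2],
  ],
)

```text
clock: 22.62
eef_pos: [569.3, 367.0, 97.5]
eef_rot: [3.141, 0.001, 0.284]
wrist_force: [0.4, -0.6, 0.1]
finger_gap: 22.4
```

Run:
```python
from h import *
st()
```

```text
{'clock': np.float64(22.6), 'eef_pos': array([569.3, 367. ,  97.5]), 'eef_rot': array([3.141e+00, 1.000e-03, 2.840e-01]), 'wrist_force': array([ 0.4, -0.6,  0.1]), 'moment': array([-0. ,  0.2, -0. ]), 'finger_gap': np.float64(22.4)}
```

Vial bottom is now about 4 mm below the mouth with no force, so it's in the bore. Continuing down.

Emit:
jog_arm(
  increments=[
    [0, 0, 0.5, 0, 0, 0, 2.2],
    [0, 0, 0.5, 0, 0, 0, 2.2],
    [0, 0, 0.5, 0, 0, 0, 2.2],
    [0, 0, 0.3, 0, 0, 0, 2.2],
    [0, 0, 0, 0, 0, 0, 2.2],
  ],
)

```text
clock: 23.25
eef_pos: [569.3, 367.0, 79.7]
eef_rot: [3.141, 0.0, 0.284]
wrist_force: [-0.7, -0.1, 0.2]
finger_gap: 22.3
```

Emit:
jog_arm(
  increments=[
    [0, 0, 0.2, 0, 0, 0, 2.2],
    [0, 0, 0.1, 0, 0, 0, 2.2],
    [0, 0, 0, 0, 0, 0, 2.2],
  ],
)

```text
clock: 23.62
eef_pos: [569.4, 367.0, 76.9]
eef_rot: [3.142, 0.0, 0.284]
wrist_force: [-0.8, -0.5, -0.2]
finger_gap: 22.7
```

Emit:
jog_arm(
  increments=[
    [0, 0, 0, 0, 0, 0, 2.8],
    [0, 0, 0, 0, 0, 0, 3.6],
    [0, 0, 0, 0, 0, 0, 3.8],
    [0, 0, -0.8, 0, 0, 0, 3.8],
    [0, 0, -1.5, 0, 0, 0, 3.8],
    [0, 0, -2.5, 0, 0, 0, 3.8],
    [-1, 0, -2, 0, 0, 0, 3.8],
    [-4, 0, 0, 0, 0, 0, 1],
    [-2, 0, 0, 0, 0, 0, 0],
    [0, 0, 0, 0, 0, 0, 0],
    [0, 0, 0, 0, 0, 0, 0],
  ],
)

```text
clock: 25.0
eef_pos: [503.0, 347.7, 145.7]
eef_rot: [-3.141, -0.001, 0.284]
wrist_force: [0.2, 0.0, 0.3]
finger_gap: 2.1
```

Run:
```python
from h import *
st()
q=snap('scene','s10'); v=cv2.imread('pics/s10.png'); cv2.imwrite('pics/s10z.png',cv2.resize(v[110:200,220:300],None,fx=8,fy=6,interpolation=cv2.INTER_CUBIC))
q=snap('top','t10'); v=cv2.imread('pics/t10.png'); cv2.imwrite('pics/t10z.png',cv2.resize(v[160:235,180:260],None,fx=8,fy=8,interpolation=cv2.INTER_CUBIC))
pos,R,s=tool()
t=np.array([539.1,358.9,56])-8*np.array([.96,.28,0]); print((R.inv().apply((t-pos))/10).round(2))
```

```text
{'clock': np.float64(25.0), 'eef_pos': array([503. , 347.7, 145.7]), 'eef_rot': array([-3.141e+00, -1.000e-03,  2.840e-01]), 'wrist_force': array([0.2, 0. , 0.3]), 'moment': array([-0. ,  0.1, -0. ]), 'finger_gap': np.float64(2.1)}
[ 2.99 -0.08  8.9 ]
```

View pics/s10z.png

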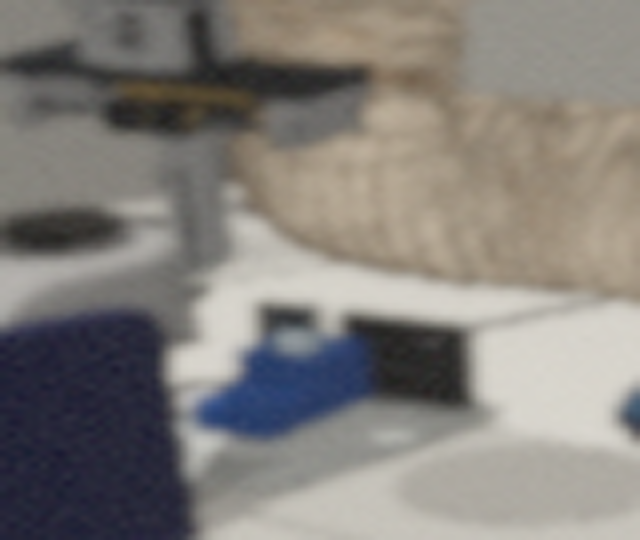

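View pics/t10z.png

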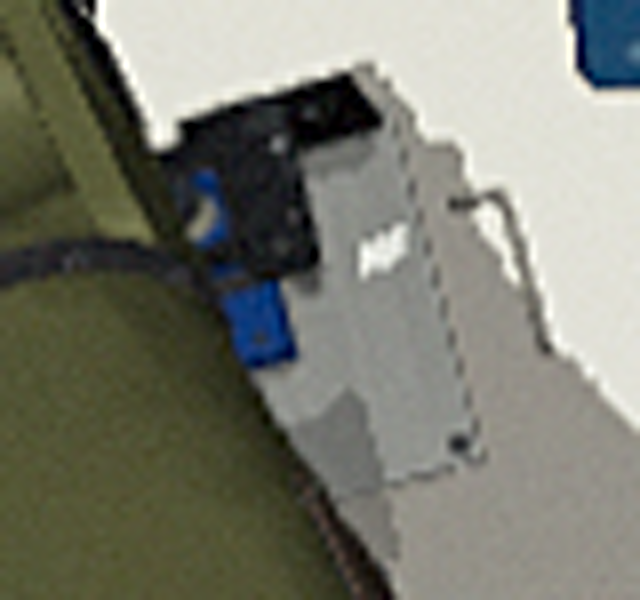

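Run:
```python
from h import *
q=pickle.load(open('scene.pkl','rb')); p=pickle.load(open('top.pkl','rb'))
def cyl(z,r=12): return [(569.5+r*np.cos(t),367+r*np.sin(t),z) for t in np.linspace(0,6.28,25)]
th=.284;c=[569.7-21*np.cos(th),367.2-21*np.sin(th),th]
L=[(cyl(78),(0,0,255)),(cyl(66),(0,255,255)),(cyl(50),(0,255,0))]+CAR(c)
v=cv2.imread('pics/s10.png'); over(q,v,L,230,130,60,45,13,'pics/a.png')
v=cv2.imread('pics/t10.png'); over(p,v,L[:3],190,160,40,40,14,'pics/b.png')
```

```text
(no output)
```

View pics/a.png

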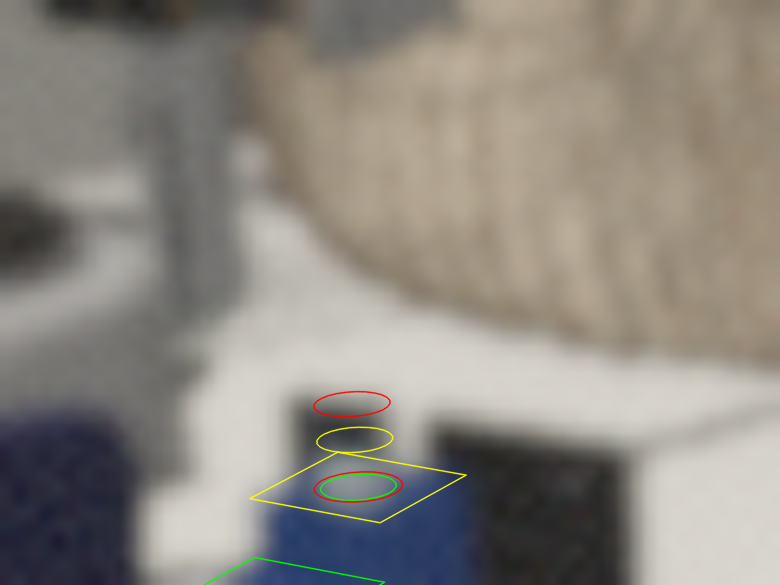

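View pics/b.png

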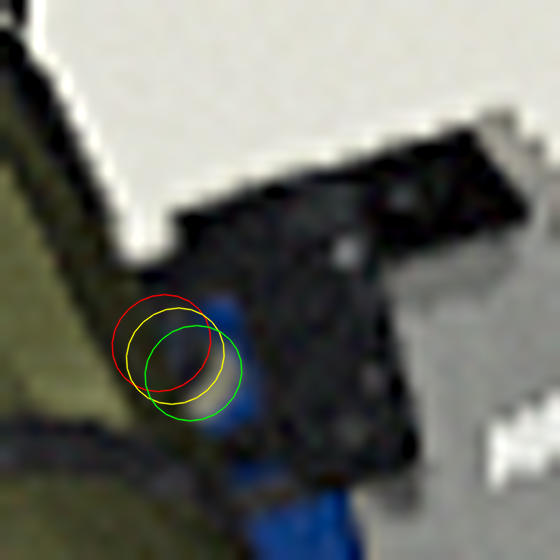

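The overlays put the vial upright in the bore: dark cap at scene (257,161), glass below it at (257,166), and the cap height matches a seated vial. Next, the closed fingers go onto the step behind the wall.

Emit:
jog_arm(
  increments=[
    [1, -0.08, 2, 0, 0, 0, 0],
    [1, 0, 3, 0, 0, 0, 0],
    [1, 0, 2.5, 0, 0, 0, 0],
    [0, 0, 1.2, 0, 0, 0, 0],
    [0, 0, 0.2, 0, 0, 0, 0],
    [0, 0, 0, 0, 0, 0, 0],
    [0, 0, 0, 0, 0, 0, 0],
  ],
)

```text
clock: 25.98
eef_pos: [531.0, 356.8, 57.0]
eef_rot: [-3.141, -0.001, 0.284]
wrist_force: [-0.0, 0.6, -0.2]
finger_gap: 0.5
```

Run:
```python
from h import *
st()
pos,R,s=tool()
t=np.array([538.6,358.8,52]); print((R.inv().apply((t-pos))/10).round(2))
```

```text
{'clock': np.float64(26.0), 'eef_pos': array([531. , 356.8,  57. ]), 'eef_rot': array([-3.141e+00, -1.000e-03,  2.840e-01]), 'wrist_force': array([-0. ,  0.6, -0.2]), 'moment': array([ 0. ,  0.1, -0.1]), 'finger_gap': np.float64(0.5)}
[0.78 0.02 0.5 ]
```

Emit:
jog_arm(
  increments=[
    [0.3, 0, 0.3, 0, 0, 0, 0],
    [0.3, 0, 0.1, 0, 0, 0, 0],
    [0.15, 0, 0, 0, 0, 0, 0],
    [0.1, 0, 0, 0, 0, 0, 0],
    [0, 0, 0, 0, 0, 0, 0],
  ],
)

```text
clock: 26.6
eef_pos: [538.6, 359.0, 52.3]
eef_rot: [3.142, 0.001, 0.284]
wrist_force: [-6.0, -2.6, 7.0]
finger_gap: 0.7
```

Emit:
jog_arm(
  increments=[
    [0.1, 0, 0.05, 0, 0, 0, 0],
    [0.05, 0, 0.05, 0, 0, 0, 0],
    [0, 0, 0, 0, 0, 0, 0],
  ],
)

```text
clock: 26.98
eef_pos: [538.9, 359.1, 52.3]
eef_rot: [3.141, 0.004, 0.285]
wrist_force: [-21.5, -9.6, 23.0]
finger_gap: 0.3
```

Emit:
jog_arm(
  increments=[
    [0, 0, -0.1, 0, 0, 0, 0],
    [0.05, 0, -0.05, 0, 0, 0, 0],
    [0, 0, 0, 0, 0, 0, 0],
    [0, 0, 0, 0, 0, 0, 0],
  ],
)

```text
clock: 27.48
eef_pos: [538.9, 359.1, 52.3]
eef_rot: [3.141, 0.006, 0.285]
wrist_force: [-19.1, -7.0, 10.9]
finger_gap: 0.4
```

Run:
```python
from h import *
st();
```

```text
{'clock': np.float64(27.5), 'eef_pos': array([538.9, 359.1,  52.3]), 'eef_rot': array([3.141, 0.006, 0.285]), 'wrist_force': array([-19.1,  -7. ,  10.9]), 'moment': array([-1.2,  3.5,  0.1]), 'finger_gap': np.float64(0.4)}
```

Emit:
jog_arm(
  increments=[
    [0, 0, 0, 0, 0, 0, 0],
    [0, 0, 0, 0, 0, 0, 0],
    [0, 0, 0, 0, 0, 0, 0],
    [0, 0, 0, 0, 0, 0, 0],
    [0, 0, 0, 0, 0, 0, 0],
    [0, 0, 0, 0, 0, 0, 0],
  ],
)

```text
clock: 28.22
eef_pos: [538.8, 359.1, 52.3]
eef_rot: [3.141, 0.006, 0.285]
wrist_force: [-17.7, -7.0, 12.2]
finger_gap: 0.3
```

Run:
```python
from h import *
st()
q=snap('scene','s11'); v=cv2.imread('pics/s11.png'); cv2.imwrite('pics/s11z.png',cv2.resize(v[110:200,220:300],None,fx=8,fy=6,interpolation=cv2.INTER_CUBIC))
q=snap('top','t11'); v=cv2.imread('pics/t11.png'); cv2.imwrite('pics/t11z.png',cv2.resize(v[150:270,180:460],None,fx=2.8,fy=2.8,interpolation=cv2.INTER_CUBIC))
```

```text
{'clock': np.float64(28.2), 'eef_pos': array([538.8, 359.1,  52.3]), 'eef_rot': array([3.141, 0.006, 0.285]), 'wrist_force': array([-17.7,  -7. ,  12.2]), 'moment': array([-1.3,  3.5,  0.1]), 'finger_gap': np.float64(0.3)}
```

View pics/s11z.png

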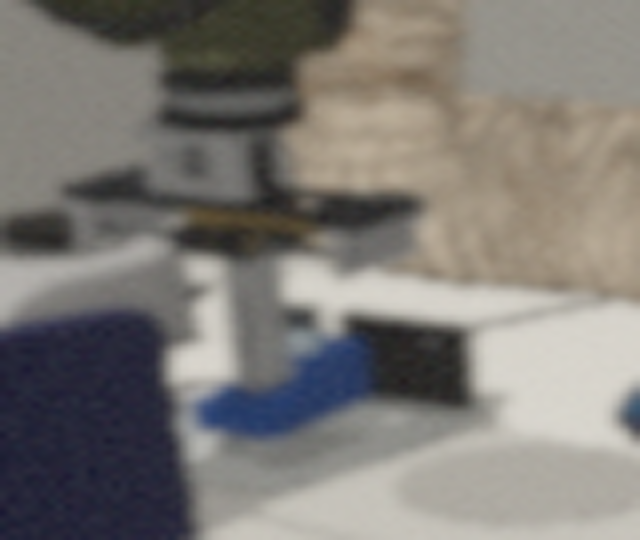

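View pics/t11z.png

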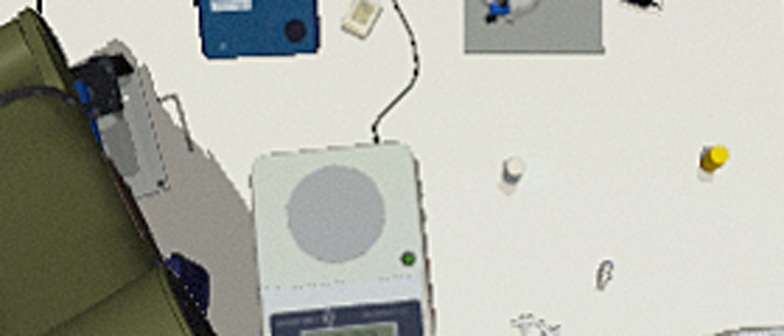

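```bash
python3 -c "
from h import *
print(sign_off()); st()"
```

```text
the job is handed in; nothing more can be done
None
the job is handed in; nothing more can be done
```

I handed the job in at about 28.3 s of the 72 s allowed, with the fingers still pushing on the block. `sign_off()` reports no verdict, so the outcome rests on my own checks below.

**What I did**
- **Block:** I gripped it across the step, slid it forward to the fence and sideways to the steel stop until the wrist force showed contact on each, and let go.
- **Vial:** I squeezed the dark-capped vial from two directions to centre it, lifted it by the cap, lowered it into the bore with almost no force, and released it.
- **Final push:** I pressed the closed fingers against the step and its upright wall.

**Last checks**
- **Push:** it held steady over about 0.75 s at roughly 19 N forward and 12 N down. At the highest stated friction that leaves about 8 N on the fence, and about 14 N on the base plate. Both are estimates from the wrist force.
- **Block position:** the final finger position agreed within 0.3 mm with an earlier probe made with the block pressed to the fence.
- **Vial:** after release, the scene picture overlay showed it upright with the cap at the height of a seated vial. In the top view the arm partly hid it. In the last pictures the fingers were in front of the vial and only part of it showed.
- **Things to leave alone:** the white vial, the yellow look-alike, the hex key and the fitting showed no visible shift in the last top picture. I compared these by eye and did not measure them.

**Disagreements and gaps**
- The two cameras differed by about 4 mm on the vial's position.
- The overlay of the seated block was off by about 1 to 2 mm in the top picture.
- I did not measure the gap to the stop again after the final push.

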